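# Set the camera's scale ring and snap its lens cover on

### The arm

A 7-joint arm with a two-finger parallel gripper is mounted at the origin on the work surface. World frame = base frame: x ahead of the robot, y to its left, z up, the work surface at z = 0. Lengths are in m, angles in rad, forces in N, time in s.
With the tool pointing down it reaches from about 0.425 to 0.95 m from the base axis. Payload 4.7 kg.
Tool frame: the origin (TCP) lies on the centre line of the jaws, within the pads' length; the fingertips stand robot.nose_length ahead of it and the grasp point (between the pads) lies 8 mm behind it (robot.nose_length is the distance from the TCP to the fingertips, in m); z points along the fingers, x is the direction in which the jaws open and shut, and the axes are right-handed (so a half turn about z gives the same grasp; the last joint's range is limited). The gripper opens to 85 mm and grips with 20 to 120 N. Pads are 22 mm wide; open, the fingers measure 114 mm over their backs; the gripper's body (76 mm by 85 mm) begins 54 mm behind the grasp point. The pads swing forward as they close: fully open they stand 13 mm farther back than shut.
Start: joints at [1.187, 0.469, -0.049, 1.532, 0.024, 1.141, -0.082], TCP at [0.235, -0.633, 0.242] pointing down, gripper open.
Joint ranges: [-2.59, 2.59], [-0.33, 1.99], [-1.39, 1.29], [0.1, 2.45], [-1.04, 4.18], [0.21, 1.99], [-2.66, 2.66]. Speed limits (rad/s): [2.57, 2.57, 3.14, 3.14, 3.14, 3.14, 3.14].

### API

Orientations are given as [roll, pitch, yaw] about the fixed x, y, z axes, in that order (R = Rz(yaw) Ry(pitch) Rx(roll)).
In Python, from plant import robot gives the robot as it stands. Calls block until the motion is done:
- robot.goto(position, orientation): joint-space move of the TCP to a pose.
- robot.move_straight(position, vel=0.15, attitude=None, contact_N=None): straight line of the TCP; attitude=None keeps the orientation; vel is the mean speed in m/s. With contact_N (N) it stops when the force on the tool has changed by that much, and returns True; else False.
- robot.move_joints(angles): joint-space move.
- robot.grip(opening, strength=None): opening from 0.0 (shut) to 1.0 (fully open); strength is the grip in N (None keeps the last); returns when the fingers have stopped.
- robot.sleep(seconds).
- robot.inverse_kinematics(position, orientation): joint angles nearest the present ones, or None.
- robot.sense(): the state.
- robot.grab_frame(name): name is "scene" or "top"; returns a dict with "image" (420x560x3 uint8, red, green, blue), "range_z" (420x560 float32, m along the optical axis (not along the pixel's ray), 0 where there is no reading), "fx", "fy", "cx", "cy" (pixels), "dist_coeffs" ([k1, k2, p1, p2, k3] as OpenCV has them; the pictures are not rectified), "R" (3x3) and "t" (3): a world point X has camera coordinates R X + t. Camera axes: x right, y down, z forward; pixel columns grow to the right and rows downward; lengths in m; the calibration is good to about 2 mm. A picture is of the moment at which its call begins.
A pose or a line that the arm cannot do raises robot.IKError and nothing moves.
- robot.close_job(): hands the job in, once; it reports no verdict.
The state is a dict: "t": time; "joint_pos": joint angles; "joint_velocities": joint speeds; "effort": joint torques, N m; "tcp_pos": TCP position; "tcp_rot": TCP orientation; "wrist_force": force on the tool from outside, world axes, zero at the start; "torque": the same for the moment, N m; "opening": opening from 0.0 (shut) to 1.0 (fully open).
Only numpy, scipy, OpenCV 4.12 (cv2) and the standard library are available. Lean on these libraries where they do the work, as an engineer would, in place of code of your own. Each camera call takes 0.05 s, during which the arm holds its last target.

### The job

The survey camera standing lens-up on the bench has to be made ready: turn its numbered ring until the 5 stands at the yellow mark, and only then put the orange cover on the lens and press it straight down until it snaps and sits fully home. Do not let go: finish with your hand on the cover, still pushing it firmly down. Leave everything else on the bench where it is.

Things in the scene. Friction and masses are not known exactly. Their poses are not given: they have to be found in the camera images.
- camera: Survey camera, fixed to the bench, lens up: grey block 130 x 130 mm, 60 mm high; origin at the middle of its underside on the bench, z up, x towards the yellow index mark (on the side away from the robot, give or take 35 degrees). On its middle, one above the other on one vertical axis: the numbered disc and grip band of the ring, then the fixed black lens barrel.
- ring_grip (a point): On the ring's vertical axis, half-way up its grip band. The black ring has a flat numbered disc, 104 mm across, top 68 mm above the bench, and on it a fluted round grip band 52 mm across, 68 to 102 mm above the bench (this point: 85 mm). Grip the band from above at any yaw; the barrel, 40 mm across, rises out of it to 124 mm above the bench. The point turns with the ring.
- ring (a joint): Angle of the ring (rad), growing counter-clockwise seen from above, 0 to 2.45 with stops. It clicks into eight places 0.35 rad apart, numbered 1 to 8: value = 0.35 x (number - 1), so 5 is 1.40. It needs about 0.1 N m; let go within 0.1 rad of a place, it pulls itself in. The digit at the yellow mark counts (digits white, the 5 orange). It starts between 1 and a little past 3.
- lens_top (a point): Centre of the lens's flat upward front, 126 mm above the bench, on the axis of barrel and ring; z up, x towards the yellow mark. The barrel's top edge has a 3 mm bevel. Four sprung steel balls stick out 4 mm round the barrel, their centres 14 mm below this point; they hold the cover.
- lens_front: The disc of lens glass on which the inside of the cover comes to rest: 30 mm across, 2 mm thick, fixed; origin at the centre of its underside, 124 mm above the bench.
- cover_center (a point): Middle of the orange cover, 26 mm above its rim, level with its flat top. A round cap standing rim down on the bench: skirt 56 mm across and 26 mm tall, open below (43 mm wide at the rim's inner lip, 22 mm deep), and on top a round grip post 24 mm across, 26 mm tall; 52 mm tall in all, about 60 g. It fits the barrel at any yaw and can be carried and pressed down by the post.
- cover: The same cover: origin at the centre of its rim (underside), z up. Put on the barrel it first rests on the balls, rim about 117 mm above the bench. Pressed straight down it resists with 10 to 20 N, which falls away suddenly after some 3 to 5 mm; it snaps on and stops dead on the glass, rim 104 mm above the bench (cover_center 4 mm above lens_top).
- tape_center (a point): Bystander, not to be moved: roll of blue tape lying flat, 90 mm across, 25 mm tall; point at its middle, half-way up its body.
- wheel_center (a point): Bystander, not to be moved: small black rubber wheel with a metal hub, lying flat, 72 mm across, 22 mm tall; point at its middle, half-way up its body.
- motor_center (a point): Bystander, not to be moved: small dark round motor standing shaft up, 42 mm across, 46 mm tall; point at its middle, half-way up its body.
- prop_center (a point): Bystander, not to be moved: black two-blade propeller lying flat, 235 mm long, 12 mm tall; point at its middle, half-way up its body.
- pliers_center (a point): Bystander, not to be moved: pliers with red handles lying flat, about 140 mm long, 12 mm tall; point at its middle, half-way up its body.
- hexkey_center (a point): Bystander, not to be moved: dark L-shaped hex key lying flat, 90 mm by 25 mm; point at its middle, half-way up its body.
Things that resemble listed ones, but are neither listed nor needed, are in the scene too. Of the things shaped like the camera, the grey one is meant.

How it is judged:
On the way, in this order (a step that is already met when the one before it is completed fails the run):
1. the ring is clicked to 5 while the cover is still off the lens (value of joint ring between 1.3 and 1.5 rad and horizontal distance between cover_center and lens_top above 0.05 m), for 0.2 s.
2. the cover is snapped home on the lens (value of joint ring between 1.3 and 1.5 rad and horizontal distance between cover_center and lens_top below 0.003 m and z of cover_center in the frame of lens_front below 0.0085 m and angle between cover's own z axis and vertical below 0.1 rad), for 0.2 s.
At the end, for the whole second after the job is handed in: The ring stands at 5 (1.40 within 0.10 rad); the cover is snapped home (centre at most 6.5 mm above the lens front, within 3 mm of its axis, tilt under 0.1 rad); the robot is still on the cover, pushing it against the glass with over 3 N through the last second (all of step 2 and contact force between cover and lens_front above 3 N and contact force between any of the fingers, the arm and cover above 2 N); the arm keeps its last pose, push and grip.
It fails at once if another thing on the bench was pushed away by more than 4 cm (distance of any of tape_center, wheel_center, motor_center, prop_center, pliers_center, hexkey_center from where it was at the start of the episode above 0.04 m).
It also fails if it takes over 58 s, if anything falls off the work surface, if the arm or the gripper's body presses on something with over 40 N, if the wrist force passes 120 N, or if a joint passes its speed limit or range.

## Working session

There is one attempt and no reset: what is moved stays moved. The work goes in short steps, each a Python script; the robot and the scene stay as the last script left them, time stands still between calls to the robot, and variables do not carry over. Pictures are saved under pics/ and viewed, and the job is handed in when it is done.

```bash
ls; mkdir -p pics; python3 - <<'E'
from plant import robot
import cv2, pickle
for n in ("scene","top"):
    f=robot.grab_frame(n); pickle.dump(f,open(f"{n}0.pkl","wb"))
    cv2.imwrite(f"pics/{n}0.png",f["image"][:,:,::-1])
    print(n,f["fx"],f["fy"],f["cx"],f["cy"],f["dist_coeffs"],f["R"],f["t"])
s=robot.sense();print(s, robot.nose_length)
E
```

```text
pics
scene 414.92581790631255 414.92581790631255 278.58097289825974 209.19504195335492 [0.01800775 0.         0.         0.         0.        ] [[-0.78152504  0.6238547   0.00489059]
 [ 0.39105842  0.49597064 -0.77529765]
 [-0.48609867 -0.60400202 -0.63157711]] [ 0.37569309 -0.1018966   1.51261383]
top 459.67766023412264 459.67766023412264 279.76208780091605 208.88446274531952 [-0.10044477  0.          0.          0.          0.        ] [[-0.01961135 -0.9997798  -0.00746638]
 [-0.99471963  0.02026344 -0.10060935]
 [ 0.10073849  0.00545387 -0.99489799]] [0.01948123 0.47969371 1.18592811]
{'t': 0.1, 'joint_pos': array([ 1.18709354,  0.4694024 , -0.04859473,  1.53357958,  0.0240817 ,
        1.14100415, -0.08228832]), 'joint_velocities': array([ 1.42607254e-05, -1.43222017e-03, -1.34304076e-04, -2.75577245e-03,
       -1.55820912e-03,  4.56982360e-04,  8.34373415e-04]), 'effort': array([ 1.76915968e-03, -5.11512780e+01, -4.65424417e-02, -2.38387549e+01,
        1.07768967e-02,  4.37692812e-03, -9.89466514e-06]), 'tcp_pos': array([ 0.23433936, -0.63247294,  0.24133612]), 'tcp_rot': array([ 3.14154599e+00,  1.80817833e-03, -1.21596062e+00]), 'wrist_force': array([-0.41628478, -0.32986997,  0.12941552]), 'torque': array([ 0.00467995,  0.0125259 , -0.01231403]), 'opening': 1.0008115712400578} 0.011
```

View pics/scene0.png

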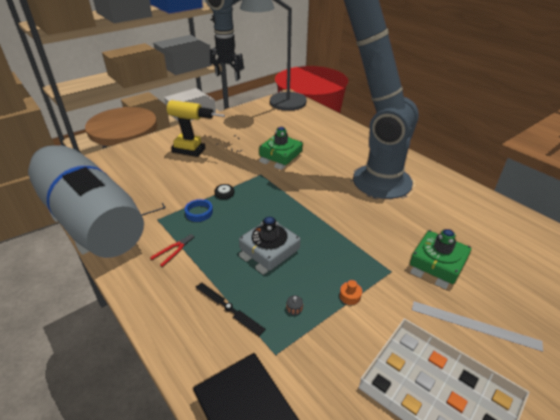

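View pics/top0.png

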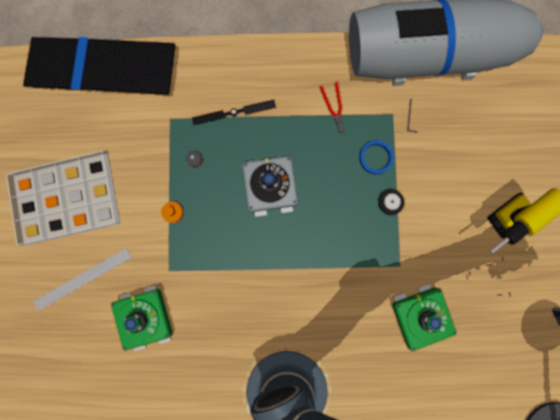

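The top view shows three camera-shaped things: grey at (269,183), green at (141,320) and green at (424,318). By the description it is the grey one. Orange things are the round cap at (172,211) and flat tray pieces at (25,184), (71,170) and (79,219), so the cap with a post is the cover. I'll check both choices in close crops.

```bash
cat > h.py <<'E'
import numpy as np, cv2, pickle
def ray(f,uv):
    K=np.array([[f["fx"],0,f["cx"]],[0,f["fy"],f["cy"]],[0,0,1]])
    p=cv2.undistortPoints(np.array(uv,float).reshape(-1,1,2),K,np.array(f["dist_coeffs"],float)).reshape(-1,2)
    d=np.c_[p,np.ones(len(p))]@f["R"]   # R^T d
    c=-f["R"].T@f["t"]; return c,d
def onz(f,uv,z):
    c,d=ray(f,uv); s=(z-c[2])/d[:,2]; return c+s[:,None]*d
def proj(f,X):
    K=np.array([[f["fx"],0,f["cx"]],[0,f["fy"],f["cy"]],[0,0,1]])
    return cv2.projectPoints(np.array(X,float).reshape(-1,1,3),cv2.Rodrigues(f["R"])[0],np.array(f["t"],float),K,np.array(f["dist_coeffs"],float))[0].reshape(-1,2)
E
python3 - <<'E'
from h import *
f=pickle.load(open("top0.pkl","rb")); im=f["image"][:,:,::-1]
g=pickle.load(open("scene0.pkl","rb")); ig=g["image"][:,:,::-1]
a=cv2.resize(im[148:218,235:305],(400,400),interpolation=cv2.INTER_CUBIC)
b=cv2.resize(ig[210:270,235:305][:, :],(400,343),interpolation=cv2.INTER_CUBIC)
b=cv2.copyMakeBorder(b,0,57,0,0,0)
cv2.imwrite("pics/cam_crop.png",np.hstack([a,b]))
a=cv2.resize(im[186:236,147:197],(300,300),interpolation=cv2.INTER_CUBIC)
b=cv2.resize(ig[265:315,325:375],(300,300),interpolation=cv2.INTER_CUBIC)
cv2.imwrite("pics/cov_crop.png",np.hstack([a,b]))
for nm,q in (("top",f),("scene",g)):
    h=cv2.cvtColor(q["image"],cv2.COLOR_RGB2HSV)
    def comps(m,s):
        n,l,st,c=cv2.connectedComponentsWithStats(m.astype(np.uint8)*255)
        for i in range(1,n):
            if st[i,4]>=3: print(nm,s,st[i],c[i].round(1))
    H,S,V=h[...,0],h[...,1],h[...,2]
    comps((H<13)&(H>3)&(S>180)&(V>100),"orange")
    comps((H>=20)&(H<35)&(S>140)&(V>100),"yellow")
    comps((H>105)&(H<125)&(S>90)&(V>30),"blue")
c=proj(f,[[.5,0,0]]);print(c)
E
```

```text
top orange [320  82  22  33 112] [331.6  98.8]
top orange [336  89   1   4   4] [336.   90.5]
top orange [337  94   1   5   5] [337.  96.]
top orange [338 100   1   5   5] [338. 102.]
top orange [ 28 179   2   3   3] [ 28.7 180. ]
top orange [182 209   1   6   6] [182.  211.5]
top yellow [ 66 168  11  10  93] [ 71.2 172.4]
top yellow [ 94 185  12  11  94] [ 99.5 190. ]
top yellow [ 499  188   61   48 1484] [534.6 210.8]
top yellow [ 26 226  11  10  90] [ 31.1 230.3]
top yellow [132 295   2   5  10] [132.5 297. ]
top yellow [418 296   3   5   7] [418.9 298. ]
top yellow [441 310   2   2   3] [441.7 310.7]
top yellow [150 312   5   4  14] [152.  313.5]
top blue [437   0  19  75 624] [448.6  35.1]
top blue [ 69  37  20  52 640] [78.9 62.8]
top blue [360 140  34  34 381] [376.3 156.7]
top blue [262 172  14  14 138] [268.7 178.7]
top blue [126 319  10  10  74] [130.3 323.7]
top blue [430 319  10  10  75] [434.9 323.3]
scene orange [341 281  20  23 352] [350.4 292.5]
scene orange [430 353  16  14 127] [437.4 359.4]
scene orange [448 393  18  18 178] [456.5 401.6]
scene yellow [166 101  34  18 455] [182.6 109.1]
scene yellow [174 133  27  17 256] [186.2 142.1]
scene yellow [434 260   3   3   5] [435.  261.2]
scene blue [150   0  52  13 494] [176.3   4.6]
scene blue [279 128   4   1   4] [280.5 128. ]
scene blue [ 46 166  53  43 272] [ 64.9 178.6]
scene blue [184 200  29  22 376] [198.3 210.3]
scene blue [264 217  11   7  60] [268.9 220.2]
scene blue [444 230   9   5  33] [447.9 232.2]
[[283.35953918 202.31606128]]
```

View pics/cam_crop.png

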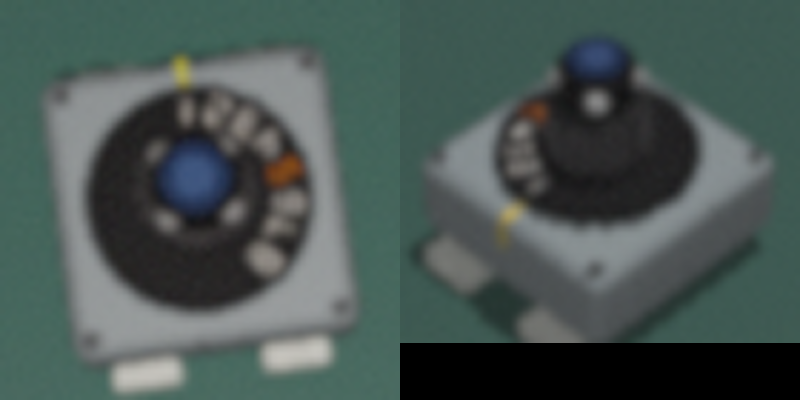

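View pics/cov_crop.png

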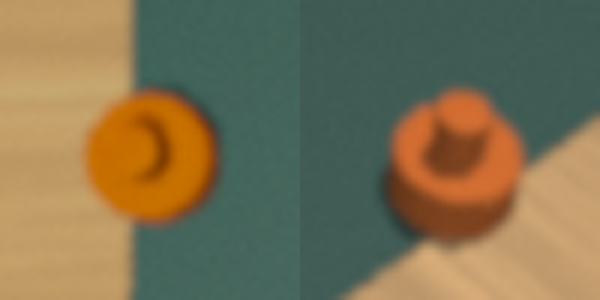

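Crop: grey block with blue lens at top (268.7,178.7); yellow tick near (267,161); the 1 almost at the tick, and the orange 5 near (285,178) clockwise of it. The cover is the round orange cap with a post at (172,211), standing upright. Next I'll measure these in 3-D.

```bash
cat > meas.py <<'E'
from h import *
def big(m,near=None,r=25):
    n,l,st,c=cv2.connectedComponentsWithStats(m.astype(np.uint8)*255)
    b=max((i for i in range(1,n) if near is None or np.hypot(*(c[i]-near))<r),key=lambda i:st[i,4])
    return c[b],(l==b),st[b]
def tri(f,g,a,b):
    c1,d1=ray(f,[a]);c2,d2=ray(g,[b]);d1=d1[0]/np.linalg.norm(d1);d2=d2[0]/np.linalg.norm(d2)
    s=np.linalg.lstsq(np.c_[d1,-d2],c2-c1,rcond=None)[0];p,q=c1+s[0]*d1,c2+s[1]*d2
    return (p+q)/2,np.linalg.norm(p-q)
def hsv(f): return cv2.cvtColor(f["image"],cv2.COLOR_RGB2HSV)
def lens(f,near):
    h=hsv(f);return big((h[...,0]>100)&(h[...,0]<130)&(h[...,1]>90)&(h[...,2]>30),near)[0]
E
python3 - <<'E'
from meas import *
f=pickle.load(open("top0.pkl","rb"));g=pickle.load(open("scene0.pkl","rb"))
a=lens(f,(269,179));b=lens(g,(269,220))
print("lens",a,b,onz(f,[a],.126),onz(g,[b],.126),tri(f,g,a,b))
# disc dark in top
h=hsv(f)
def ell(f,m,z):
    c=max(cv2.findContours(m.astype(np.uint8),cv2.RETR_EXTERNAL,cv2.CHAIN_APPROX_NONE)[0],key=len).reshape(-1,2)
    P=onz(f,c,z)[:,:2].astype(np.float32); return cv2.minEnclosingCircle(P),cv2.fitEllipse(P)
V=h[...,2]
m=(V<85)&(h[...,1]<90); c,mm,st=big(m,(269,183)); print("disc",st,ell(f,mm,.068))
m=(h[...,0]<24)&(h[...,0]>5)&(h[...,1]>215)&(V>60); c,mm,st=big(m,(172,211)); print("cover top",c,st,onz(f,[c],.026),ell(f,mm,.026))
hg=hsv(g);m=(hg[...,0]<14)&(hg[...,1]>140)&(hg[...,2]>60);c2,mg,st=big(m,(350,292));print("cover scene",c2,st,onz(g,[c2],.02))
# colours of the yellow mark & 5
for n,(x0,x1,y0,y1) in {"mark":(262,273,156,166),"5":(280,290,172,184)}.items():
    s=h[y0:y1,x0:x1].astype(int); print(n);
    w=(np.clip(s[...,1]-110,0,None)*((s[...,0]<35)&(s[...,0]>2) if n=="mark" else (s[...,0]<20)))
    ys,xs=np.mgrid[y0:y1,x0:x1]; p=[(w*xs).sum()/w.sum(),(w*ys).sum()/w.sum()];print(p,w.sum(),onz(f,[p],.068 if n=="5" else .06))
# depth sanity
for p in ((269,179),(172,211),(290,205)): 
    z=f["range_z"][p[1],p[0]];c,d=ray(f,[p]);print(p,c+d[0]*z)
E
```

```text
lens [268.6884058 178.6884058] [269. 220.] [[0.54390987 0.03476834 0.126     ]] [[0.54300936 0.03454901 0.126     ]] (array([0.54361197, 0.03492255, 0.12661497]), np.float64(0.0005156521508410068))
disc [250 163  39  39 797] (((0.5443755388259888, 0.03524574264883995), 0.05027611181139946), ((0.5416994690895081, 0.04105082154273987), (0.08325697481632233, 0.09923050552606583), 123.14307403564453))
cover top [171.72955975 211.70125786] [162 202  20  20 318] [[0.47814342 0.29591534 0.026     ]] (((0.4771170914173126, 0.29617631435394287), 0.02745373733341694), ((0.47821640968322754, 0.2959841191768646), (0.05035456269979477, 0.05249298736453056), 161.6181182861328))
cover scene [350.42857143 292.55238095] [340 280  22  25 420] [[0.47886572 0.29877961 0.02      ]]
mark
[np.float64(266.0821917808219), np.float64(158.8082191780822)] 73 [[0.60727079 0.04252259 0.06      ]]
5
[np.float64(284.2567567567568), np.float64(177.40129259694478)] 1702 [[ 0.55618494 -0.00342231  0.068     ]]
(269, 179) [0.54261481 0.03393949 0.12905597]
(172, 211) [0.47740373 0.28899556 0.05154389]
(290, 205) [ 0.4863406  -0.0167529   0.05519411]
```

Checks: lens axis triangulates to z = 0.1266 (must be 0.126) with a 0.5 mm ray gap. The disc's enclosing circle measures 101 mm (104). The cover measures 55 mm (56), and depth on its post is 0.0515 (0.052). The 5 is about 79° clockwise of the mark, so the ring is at about 0 (the 1) and needs about +1.40. Next I'll plan the yaws.

```bash
python3 - <<'E'
from plant import robot
import numpy as np
A=[0.5437,0.0349]
for yd in range(-180,180,20):
    y=np.radians(yd)
    q=robot.inverse_kinematics([*A,.083],[np.pi,0,y]); q2=robot.inverse_kinematics([*A,.25],[np.pi,0,y]); c=robot.inverse_kinematics([.478,.296,.04],[np.pi,0,y])
    print(yd,None if q is None else np.round(q,2),q2 is not None, None if c is None else np.round(c,2))
E
```

```text
-180 [ 0.68  0.8  -1.18  1.94  0.88  1.04  2.24] True [ 0.17  0.92 -1.19  1.93  1.    1.06  1.67]
-160 [-0.91  0.74  1.11  2.03 -0.85  0.93 -2.13] True [ 0.17  0.92 -1.19  1.93  1.    1.06  2.02]
-140 [-0.81  0.63  0.91  2.03 -0.68  0.83 -1.94] True [-1.15  0.65  0.72  2.   -0.65  0.73 -2.48]
-120 [ 0.09  0.47 -0.3   1.98  0.21  0.72 -2.43] True [-1.02  0.6   0.52  1.99 -0.47  0.67 -2.29]
-100 [ 0.17  0.49 -0.4   1.97  0.28  0.74 -2.14] True [-0.88  0.56  0.33  1.99 -0.3   0.64 -2.1 ]
-80 [ 0.21  0.5  -0.45  1.97  0.31  0.74 -1.82] True [-0.13  0.64 -0.67  1.94  0.57  0.75 -2.53]
-60 [ 0.24  0.5  -0.49  1.97  0.34  0.75 -1.5 ] True [-0.16  0.63 -0.63  1.94  0.54  0.74 -2.15]
-40 [ 0.27  0.51 -0.53  1.97  0.37  0.76 -1.18] True [-0.18  0.62 -0.59  1.94  0.51  0.73 -1.78]
-20 [ 0.3   0.52 -0.57  1.96  0.4   0.77 -0.85] True [-0.14  0.64 -0.66  1.94  0.57  0.75 -1.48]
0 [ 0.33  0.53 -0.61  1.96  0.43  0.78 -0.53] True [-0.05  0.69 -0.79  1.94  0.67  0.8  -1.22]
20 [ 0.36  0.54 -0.65  1.96  0.46  0.79 -0.21] True [ 0.02  0.74 -0.9   1.93  0.77  0.86 -0.95]
40 [ 0.39  0.56 -0.69  1.96  0.49  0.8   0.12] True [ 0.01  0.73 -0.88  1.93  0.75  0.85 -0.58]
60 [ 0.41  0.57 -0.73  1.96  0.52  0.81  0.44] True [ 0.01  0.73 -0.88  1.93  0.76  0.85 -0.24]
80 [ 0.44  0.58 -0.77  1.96  0.55  0.82  0.76] True [ 0.01  0.73 -0.89  1.93  0.76  0.85  0.11]
100 [ 0.46  0.59 -0.79  1.95  0.57  0.83  1.1 ] True [ 0.02  0.74 -0.9   1.93  0.77  0.86  0.45]
120 [ 0.68  0.8  -1.18  1.94  0.88  1.04  1.19] True [ 0.08  0.79 -1.    1.93  0.85  0.92  0.74]
140 [ 0.68  0.8  -1.18  1.94  0.88  1.04  1.54] True [ 0.17  0.92 -1.19  1.93  1.    1.06  0.98]
160 [ 0.68  0.8  -1.18  1.94  0.88  1.04  1.89] True [ 0.17  0.92 -1.19  1.93  1.    1.06  1.32]
```

```bash
python3 - <<'E'
from plant import robot
import numpy as np
A=[0.5437,0.0349]; o=[np.pi,0,-1.0]
robot.goto([*A,.25],o)
r=robot.move_straight([*A,.16],vel=.12)
r=robot.move_straight([*A,.085],vel=.06,contact_N=8)
s=robot.sense();print(r,s["t"],s["tcp_pos"],s["tcp_rot"],s["wrist_force"])
robot.grip(0.0,40)
s=robot.sense();print(s["t"],s["tcp_pos"],s["tcp_rot"],s["wrist_force"],s["opening"]*85)
import cv2
f=robot.grab_frame("scene");cv2.imwrite("pics/g1.png",cv2.resize(f["image"][170:290,200:340,::-1],(700,600),interpolation=cv2.INTER_CUBIC))
E
```

```text
False 5.0 [0.54402042 0.03495756 0.08541225] [-3.14084246e+00 -4.51096224e-04 -1.00002105e+00] [ 0.24678608 -0.69281448  0.43436028]
5.4167 [0.54431713 0.03418457 0.08569038] [-3.14116861e+00 -1.62496722e-03 -1.00040747e+00] [ 0.09630861 -2.76289947  5.57404362] 50.26961440236348
```

View pics/g1.png

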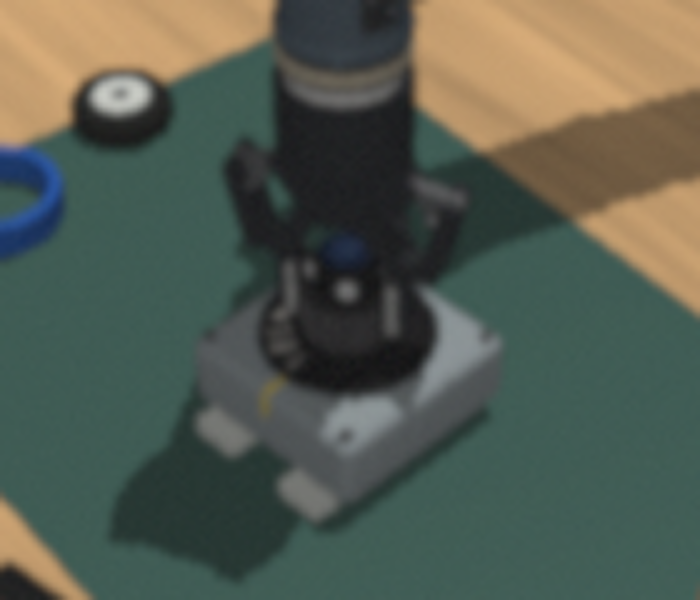

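The jaws straddle the grip band, with pads at crop columns 290 and 390 and the barrel between them. The opening reads 50 mm. Now I'll turn the ring.

```bash
python3 - <<'E'
from plant import robot
import numpy as np
q=np.array(robot.sense()["joint_pos"])
for d in (.35,.7,1.05,1.40):
    p=q.copy();p[6]+=d;robot.move_joints(p)
    s=robot.sense();print(d,s["t"],s["tcp_pos"].round(4),s["tcp_rot"].round(3),s["wrist_force"].round(1),s["torque"].round(2),round(s["opening"]*85,1))
robot.sleep(.2)
robot.grip(1.0)
s=robot.sense();print(s["t"],s["tcp_pos"],s["tcp_rot"])
P=s["tcp_pos"]
robot.move_straight([.5437,.0349,.25],vel=.15)
robot.goto([.478,.25,.25],[np.pi,0,s["tcp_rot"][2]])
import cv2,pickle
for n in ("top","scene"):
    f=robot.grab_frame(n);pickle.dump(f,open(n+"1.pkl","wb"));cv2.imwrite(f"pics/{n}1.png",f["image"][:,:,::-1])
print(robot.sense()["t"])
from h import *
f=pickle.load(open("top1.pkl","rb"));g=pickle.load(open("scene1.pkl","rb"))
a=cv2.resize(f["image"][148:218,235:305,::-1],(400,400),interpolation=cv2.INTER_CUBIC)
b=cv2.resize(g["image"][205:275,235:305,::-1],(400,400),interpolation=cv2.INTER_CUBIC)
cv2.imwrite("pics/cam1.png",np.hstack([a,b]))
E
```

```text
0.35 5.8917 [0.544  0.0345 0.0857] [ 3.141e+00 -1.000e-03 -6.530e-01] [-1.5  0.3  3.2] [0.07 0.31 0.13] 50.4
0.7 6.3167 [0.5436 0.0347 0.0857] [ 3.141 -0.    -0.303] [-4.3  1.8  4.4] [0.26 0.81 0.08] 50.7
1.05 6.7417 [0.5431 0.0348 0.0857] [3.141e+00 1.000e-03 4.800e-02] [-5.3  0.8  5.6] [0.29 1.05 0.06] 50.9
1.4 7.1667 [0.5427 0.0347 0.0857] [3.141e+00 2.000e-03 3.980e-01] [-6.1  0.5  7.1] [0.26 1.37 0.07] 50.5
7.8083 [0.54461546 0.03400444 0.0856085 ] [ 3.13993262e+00 -1.06544450e-03  3.98921256e-01]
10.05
```

View pics/cam1.png

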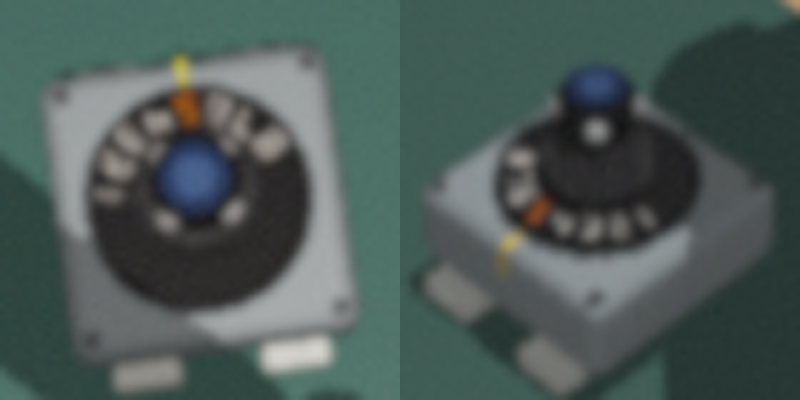

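View pics/scene1.png

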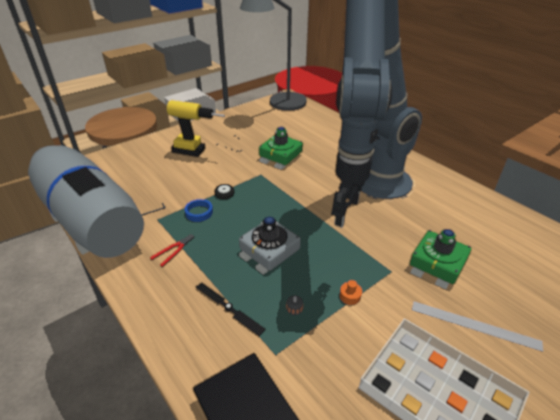

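The 5 now stands at the yellow mark (crop 185,110 under the tick at 181,72), the jaws are clear, and nothing else moved. Next I'll grip the cover's post lightly at one yaw to centre it, then firmly after a 90° turn.

```bash
python3 - <<'E'
from plant import robot
from h import *
f=pickle.load(open("top1.pkl","rb"));h=cv2.cvtColor(f["image"],cv2.COLOR_RGB2HSV).astype(int)
x0,x1,y0,y1=260,275,162,172; s=h[y0:y1,x0:x1]; w=np.clip(s[...,1]-150,0,None)*(s[...,0]<16)
ys,xs=np.mgrid[y0:y1,x0:x1];p=[(w*xs).sum()/w.sum(),(w*ys).sum()/w.sum()];P=onz(f,[p],.068)[0];print("5",p,P,"ang",np.degrees(np.arctan2(P[1]-.0347,P[0]-.5437)),"was",np.degrees(np.arctan2(-.00342-.0347,.5562-.5437)))
C=[.4778,.2953]
def show(k):
    s=robot.sense();print(k,s["t"],s["tcp_pos"].round(4),s["tcp_rot"].round(3),s["wrist_force"].round(1),round(s["opening"]*85,1))
robot.goto([*C,.15],[np.pi,0,1.4]); show("above")
print(robot.move_straight([*C,.041],vel=.08,contact_N=8)); show("down")
robot.grip(0,20); show("grip")
robot.grip(.8); 
robot.move_straight([*C,.085],vel=.1)
robot.goto([*C,.085],[np.pi,0,-.17])
print(robot.move_straight([*C,.040],vel=.06,contact_N=8)); show("down")
robot.grip(0,80); show("grip")
f=robot.grab_frame("scene");cv2.imwrite("pics/g2.png",cv2.resize(f["image"][230:330,290:410,::-1],(720,600),interpolation=cv2.INTER_CUBIC))
E
```

```text
5 [np.float64(267.2097812097812), np.float64(166.59459459459458)] [0.58517021 0.03968819 0.068     ] ang 6.858801079952248 was -71.84506931101413
above 10.775 [0.4787 0.2944 0.1502] [3.141 0.    1.396] [0.4 0.2 0.4] 84.9
False
down 12.2917 [0.4781 0.2955 0.0415] [ 3.141e+00 -1.000e-03  1.400e+00] [ 0.2 -0.3  0.4] 85.1
grip 12.875 [0.4779 0.2954 0.0412] [ 3.141 -0.     1.4  ] [-0.1 -1.1  2. ] 22.8
False
down 16.075 [0.478  0.2955 0.0402] [-3.141 -0.    -0.17 ] [0.4 0.2 0.6] 68.3
grip 16.5667 [0.478  0.2955 0.0406] [-3.141e+00 -1.000e-03 -1.700e-01] [-1.2 -0.3  6.7] 21.4
```

View pics/g2.png

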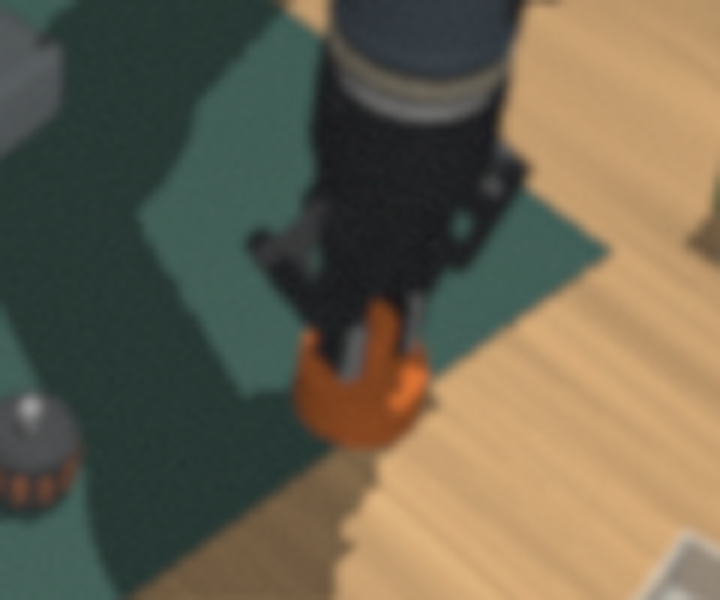

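The pads hold the post with tips just above the skirt (opening 21 mm). I'll lift, carry the cover over the axis and lower it until it touches the balls.

```bash
python3 - <<'E'
from plant import robot
from h import *
A=[.5434,.0340]
def show(k):
    s=robot.sense();print(k,s["t"],s["tcp_pos"].round(4),s["tcp_rot"].round(3),s["wrist_force"].round(1),s["torque"].round(2),round(s["opening"]*85,1))
robot.grip(0,110)
robot.move_straight([.478,.2955,.24],vel=.15); show("lift")
robot.goto([*A,.24],[np.pi,0,-.17]); robot.sleep(.2); show("over")
robot.move_straight([*A,.19],vel=.1)
for n in ("top","scene"):
    f=robot.grab_frame(n);pickle.dump(f,open(n+"2.pkl","wb"))
print(robot.move_straight([*A,.150],vel=.03,contact_N=5)); show("touch")
g=robot.grab_frame("scene")
a=cv2.resize(f["image"][175:275,230:310,::-1],(400,500),interpolation=cv2.INTER_CUBIC)
b=cv2.resize(g["image"][175:275,230:310,::-1],(400,500),interpolation=cv2.INTER_CUBIC)
cv2.imwrite("pics/p1.png",np.hstack([a,b]))
E
```

```text
lift 18.3167 [0.4776 0.2951 0.239 ] [ 3.14e+00  2.00e-03 -1.70e-01] [ 0.3  0.2 -0.7] [ 0.04  0.05 -0.01] 20.6
over 19.5667 [0.5433 0.0359 0.24  ] [-3.141  0.    -0.167] [ 0.2 -0.8 -0.6] [ 0.02 -0.   -0.  ] 20.5
True
touch 21.3333 [0.5434 0.0337 0.1568] [ 3.141e+00  1.000e-03 -1.700e-01] [-1.  -0.9  5.1] [-0.06  0.21  0.02] 21.0
```

View pics/p1.png

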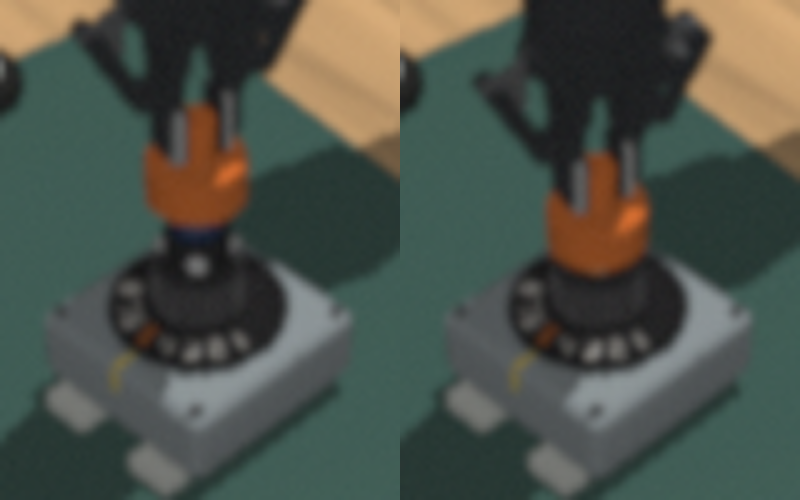

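Touch came at TCP z 0.1568. Rim on the balls predicts about 0.157, while a jam on the barrel edge would be about 0.166. The cover is over the barrel, level, with little side force. Now I'll press it down.

```bash
python3 - <<'E'
from plant import robot
from h import *
A=[.5434,.0338]
def show(k):
    s=robot.sense();print(k,s["t"],s["tcp_pos"].round(4),s["tcp_rot"].round(3),s["wrist_force"].round(1),s["torque"].round(2),round(s["opening"]*85,1));return s
z=.155
while z>.138:
    robot.move_straight([*A,z],vel=.02); s=show(round(z,4))
    if s["tcp_pos"][2]<.1475 and s["wrist_force"][2]>15 or s["wrist_force"][2]>60: break
    z-=.0015
f=robot.grab_frame("scene");cv2.imwrite("pics/p2.png",cv2.resize(f["image"][195:275,230:310,::-1],(600,600),interpolation=cv2.INTER_CUBIC))
E
```

```text
0.155 21.6333 [0.5439 0.0338 0.1563] [ 3.14e+00  1.00e-03 -1.70e-01] [-1.9 -0.7  9.3] [-0.18  0.59  0.02] 20.8
0.1535 21.8833 [0.5439 0.0339 0.1553] [ 3.14e+00  1.00e-03 -1.70e-01] [-3.3 -0.8 12.3] [-0.2   0.92 -0.02] 20.7
0.152 22.1333 [0.5439 0.0338 0.1536] [ 3.14e+00  1.00e-03 -1.70e-01] [-2.3 -1.   9.5] [-0.22  0.8   0.02] 20.5
0.1505 22.3833 [0.5436 0.0337 0.1498] [ 3.141e+00  2.000e-03 -1.700e-01] [ 2.7 -0.1 -7.3] [ 0.03 -0.59  0.  ] 20.7
0.149 22.6333 [0.5426 0.0335 0.1472] [ 3.14   0.004 -0.17 ] [  4.1   0.8 -14.8] [ 0.01 -0.95  0.03] 20.5
0.1475 22.8833 [0.5426 0.0336 0.1468] [ 3.14   0.004 -0.17 ] [  2.3  -1.4 -11.8] [-0.14 -0.37 -0.05] 20.3
0.146 23.1333 [0.5432 0.0337 0.1463] [ 3.14e+00  2.00e-03 -1.70e-01] [ 0.5 -1.1 -6.6] [-0.21  0.03  0.01] 20.4
0.1445 23.3833 [0.544  0.0342 0.1453] [ 3.141e+00  1.000e-03 -1.700e-01] [-0.6  0.4 -0.8] [-0.12 -0.02 -0.01] 20.4
0.143 23.6333 [0.5442 0.0341 0.1447] [ 3.141  0.    -0.17 ] [-1.8 -1.1  5.9] [-0.11  0.57  0.04] 20.6
0.1415 23.8833 [0.5442 0.0342 0.1447] [ 3.14 -0.   -0.17] [-6.4 -1.2 15.9] [-0.32  1.42 -0.02] 20.7
```

View pics/p2.png

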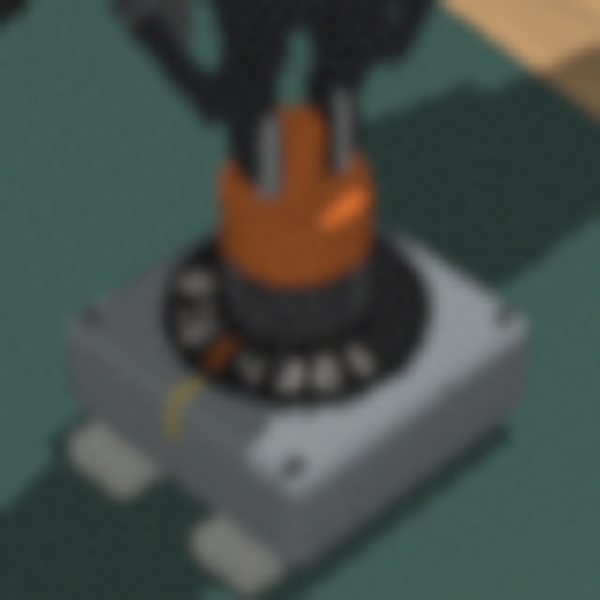

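It snapped: the force went from +12 N to −15 N and then it stopped dead at TCP z 0.1447 (home predicted 0.1446). The picture shows the cover low and level with the 5 still at the mark (215,350). I'll push harder, check that the push holds, and hand in.

```bash
python3 - <<'E'
from plant import robot
from h import *
A=[.5434,.0338]
def show(k):
    s=robot.sense();print(k,s["t"],s["tcp_pos"].round(4),s["tcp_rot"].round(3),s["wrist_force"].round(1),s["torque"].round(2),round(s["opening"]*85,1));return s
robot.move_straight([*A,.139],vel=.02);show("press")
for i in range(3): robot.sleep(.5);s=show("hold")
f=robot.grab_frame("top");cv2.imwrite("pics/end.png",f["image"][:,:,::-1])
E
```

```text
press 24.2083 [0.5442 0.0342 0.1446] [ 3.139e+00 -1.000e-03 -1.700e-01] [-11.4  -2.1  32.1] [-0.48  2.77 -0.02] 20.7
hold 24.7083 [0.5442 0.0342 0.1446] [ 3.139e+00 -1.000e-03 -1.700e-01] [-12.3  -1.9  31.6] [-0.55  2.72  0.01] 20.4
hold 25.2083 [0.5443 0.0342 0.1446] [ 3.139e+00 -1.000e-03 -1.700e-01] [-11.8  -2.4  32.1] [-0.52  2.74 -0.02] 20.6
hold 25.7083 [0.5443 0.0342 0.1446] [ 3.139e+00 -1.000e-03 -1.700e-01] [-11.6  -2.7  32.1] [-0.41  2.68 -0.  ] 20.6
```

View pics/end.png

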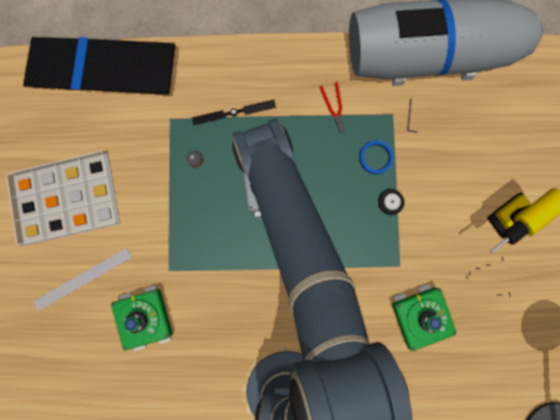

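The top view shows every bystander where it began: motor (195,158), propeller (234,112), pliers (333,105), hex key (412,117), tape (376,157) and wheel (391,202). The push is steady at about 32 N.

```bash
python3 - <<'E'
from plant import robot
robot.close_job()
s=robot.sense();print(s["t"],s["tcp_pos"],s["wrist_force"])
E
```

```text
the job is handed in; nothing more can be done
the job is handed in; nothing more can be done
```

I turned the ring from 1 to 5, fitted the orange cover on the grey camera's lens until it snapped home, and handed the job in at about 26 s with the hand still pushing down.

- **Ring:** before I put the cover on, the 5 measured 6.9° against about 6.8° for the yellow mark. In the picture after the snap it still stood at the mark.
- **Cover:** it touched the balls at TCP z 0.1568, resisted with up to about 12 N, snapped, and stopped dead at 0.1446–0.1447 (home predicted 0.1446). It looked level, and the tool tilt was under 0.003 rad.
- **Push:** about 32 N downward, steady for 1.5 s before handing in, with about 12 N of side force along x. Lateral tool drift was under 1 mm.
- **Bystanders:** the last top view showed them all where they began.
- **Disagreement:** the ring grip suggested the lens axis lay about 1.5 mm off the camera estimate in y. I aimed between the two, and the cover seated without jamming.
- **Not checked:** the final top view had the arm over the camera, so it gave no last look at the cover and ring. No state could be read after handing in.

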